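# Hold the self-closing parcel tray open at its mark

### The arm

A 6-joint arm with a two-finger parallel gripper is mounted at the origin on the work surface. World frame = base frame: x ahead of the robot, y to its left, z up, the work surface at z = 0. Lengths are in m, angles in degrees, forces in N, time in s.
With the tool pointing down it reaches from about 0.4 to 0.825 m from the base axis. Payload 7 kg.
Tool frame: the origin (TCP) lies on the centre line of the jaws, within the pads' length; the fingertips stand 19 mm ahead of it and the grasp point (between the pads) is the TCP; z points along the fingers, y is the line along which they close (so a half turn about z gives the same grasp; the last joint's range is limited). The gripper opens to 88 mm and grips with 3 to 60 N. Pads are 19 mm wide; open, the fingers measure 130 mm over their backs; the gripper's body (78 mm by 193 mm) begins 47 mm behind the grasp point.
Start: joints at [-47.263, 20.546, 0.682, 0, -70.136, -16.507], TCP at [0.298, -0.605, 0.246] pointing down, gripper open.
Joint ranges: [-176.03, 176.03], [-82.01, 121.73], [-58.28, 71.71], [-173.87, 95.51], [-174.79, -0.11], [-173.66, 173.66]. Speed limits (degrees/s): [136.94, 136.94, 172.46, 180, 180, 180].

### API

Orientations are given as [roll, pitch, yaw] about the fixed x, y, z axes, in that order (R = Rz(yaw) Ry(pitch) Rx(roll)).
In Python, from plant import ctrl gives the robot as it stands.
- The arm moves only by the tool move_arm, never from a script. Its argument "motion" is a list of rows, each a list of 3 entries, a list of its own where there are three numbers: the shift along the tool's x, y, z in mm, then the turn, a rotation vector about the tool's x, y, z in degrees, then the closure, from 0 (fully open) to 1 (shut). A call has 1 to 10 rows; each row is the pose to reach, as a shift and turn from the pose commanded when the call began, along the tool's axes at that moment; what a row does not reach only later rows make up. A row lasts 1/12 s, in which the tool goes at most 41.7 mm and 7.16 degrees, less where a joint would pass 70% of its speed; a pose out of reach is approached as far as the arm can. A call with a gripper value outside its range is refused whole. The fingers move at their own pace and stop on an object; the grip force is fixed at half the most. Time passes only in rows, so rows that repeat a pose let the fingers close. It gives the time, the measured TCP pose, the force, the opening and the grip force at its end, in the units of the state.
- ctrl.get_obs(): the state, without advancing time (a new reading comes with each control period).
- ctrl.snapshot(name): name is "scene" or "top" or "wrist"; returns a dict with "color" (384x512x3 uint8, blue, green, red), "camera_matrix" (3x3 intrinsics, pixels), "cam_to_world" (4x4, takes a point from camera to world coordinates). Camera axes: x right, y up, looking along -z (the intrinsics and any distortion apply to the point x, -y, -z); pixel columns grow to the right and rows downward; lengths in m; the calibration is good to about 2 mm. The wrist camera is an equidistant fisheye: a pixel r from the principal point sees the ray r / f radians off the axis. A picture is of the moment at which its call begins. There is no depth.
- ctrl.close_job(): hands the job in; it is judged then, once.
The state is a dict: "clock": time; "joint_pos": joint angles; "qvel": joint speeds; "tau": joint torques, N m; "tool_pos": TCP position; "orientation": TCP orientation; "force": force on the tool from outside, world axes, zero at the start; "moment": the same for the moment, N m; "opening": finger opening in m; "gripper_force": force on a finger pad.
Only numpy, scipy, OpenCV 4.12 (cv2) and the standard library are available. Lean on these libraries where they do the work, as an engineer would, in place of code of your own. Each camera call takes 0.05 s, during which the arm holds its last target. There are 200 camera calls.

### The job

A courier is about to load the parcel tray: first hang the tent-shaped notice over the bar of the little rail stand and let go of it, so that residents see the tray is in use. Then pull the self-closing tray out by its handle until its front panel is in line with the upright marker fin beside it, and keep holding it there: finish with the gripper still holding the tray at the mark, since it springs shut when released. Leave everything else on the counter where it is.

Things in the scene. Friction and masses are not known exactly. Their poses are not given: they have to be found in the camera images.
- notice: Loose rigid tent-shaped notice, grey with white faces, 0.16 kg, 118 high, standing on two splayed legs. Origin between the feet; y along its 110 mm ridge. Legs 4 mm thick, 18 apart inside at the top, 55 outside at the feet, open at both ends. Bridge on top 28 wide (x), underside 78 and top 84 above the feet; on it a grip tab 12 thick (x), 44 long (y), 34 tall. Either way round is fine.
- notice_saddle (a point): On the notice: middle of the underside of the bridge, 78 mm above the feet. When hung, this rests on top of the rail's bar. Axes as the notice.
- notice_tab (a point): On the notice: middle of the grip tab, 101 mm above the feet (17 mm above the bridge's top, 17 mm below the tab's top). Axes as the notice.
- rail: Fixed steel rail stand: a level round bar 12 mm in diameter, 220 mm long along its y axis, between two posts on round feet; origin on the counter below the middle of the bar.
- rail_mid (a point): Middle of the rail's bar, on its centre line, 170 mm above the counter; y along the bar, z up. There are 110 mm of bar to either side, with a post at each end. The notice hangs over its middle part, ridge along the bar.
- unit: Fixed beige metal parcel unit 220 deep (x) x 260 wide (y) x 110 mm high; its front faces its own -x, to the robot. Origin: centre of its underside. Flat mail, up to 117 mm high, lies on its rear half. A 10 mm high aluminium guide bar runs on the counter at y = -145 mm, to 160 mm before its face.
- tray: Self-closing tray of the unit, shut at the start; slides straight out along the unit's -x, up to 160 mm. A spring shuts it again when released: 3.6 N when shut, rising 45 N per metre (8 N at 100 mm), 0.4 N friction, light damping. Frame: the unit's when shut, moving with the tray. Front panel 12 mm thick, 210 wide, 13 to 97 mm above the counter.
- tray_handle (a point): Middle of the tray's steel handle bar: round, 12 mm in diameter, along the unit's y for 110 mm between its two end legs, 82 mm above the counter, 50 mm before the face of the front panel (44 mm clear gap behind the bar, open above and below). Can be pinched or hooked from above. Axes as the unit.
- tray_front (a point): Right-hand (unit's -y) end of the tray's front panel, at mid-thickness, 85 mm above the counter; moves with the tray. Axes as the unit. At the mark when its x in the frame of mark is 0.
- mark: Fixed dark marker on the guide bar, right of the tray (unit's -y side, 145 mm from its midline), 70 to 110 mm out from the shut tray's front panel. Upright fin 6 mm thick, 98 mm high, on a 26 x 24 x 14 mm foot; origin at the foot's centre on the counter, x along the tray's travel (+x inward), the fin's mid-plane at x = 0.
- parcel: Bystander, leave alone: cardboard parcel, 110 x 80 x 60 high, in mm; origin at the centre of its body's underside.
- mug: Bystander, leave alone: white mug, 76 across, 90 high, handle on its +y side, in mm; origin at the centre of its body's underside.
- tape: Bystander, leave alone: roll of brown tape lying flat, 90 outer diameter, 48 high, in mm; origin at the centre of its body's underside.
- stamp: Bystander, leave alone: wooden hand stamp, 48 across, 78 high, upright, in mm; origin at the centre of its body's underside.
- padlock: Bystander, leave alone: brass padlock lying flat, 45 (x) x 67 (y) x 22 high, y toward its shackle, in mm; origin at the centre of its body's underside.
There are look-alikes about, which are no part of the job. There is more than one size of the mark; the one meant has the size given above.

How it is judged (in metres and radians):
On the way, in this order (a step that is already met when the one before it is completed fails the run):
1. the notice hangs over the bar of the rail stand, let go (z of notice_saddle in the frame of rail_mid between 0.001 and 0.014 m and x of notice_saddle in the frame of rail_mid between -0.012 and 0.012 m and y of notice_saddle in the frame of rail_mid between -0.055 and 0.055 m and angle between the y axis of notice and the y axis of rail, either way round below 0.35 rad and angle between notice's own z axis and vertical below 0.3 rad and contact force between notice and rail above 0.5 N and contact force between notice and the arm below 0.1 N and contact force between notice and the fingers below 0.1 N and linear speed of notice below 0.03 m/s), for 0.2 s.
2. the tray is held by the gripper with its front panel at the marker fin (x of tray_front in the frame of mark between -0.01 and 0.01 m and linear speed of tray below 0.02 m/s and contact force between tray and the fingers above 3 N), for 0.3 s.
At the end, for the whole second after the job is handed in: The notice hangs on the bar at rest and untouched (saddle on the bar, ridge within 0.35 rad of the bar, tilt under 0.3 rad, within 55 mm of the bar's middle), and the gripper's fingers hold the tray still (contact over 3 N) with its front panel within 10 mm of the marker fin's mid-plane (all of step 1 and all of step 2); the arm keeps its last pose, push and grip.
It fails at once if a bystander (parcel, mug, tape, stamp or padlock) is moved by over 30 mm (distance of any of parcel, mug, tape, stamp, padlock from where it was at the start of the episode above 0.03 m).
It also fails if it takes over 53 s, if anything falls off the work surface, if the arm or the gripper's body presses on something with over 40 N, if the wrist force passes 120 N, or if a joint passes its speed limit or range.

## Working session

There is one attempt and no reset: what is moved stays moved. The work goes in short steps, Python scripts to look and compute and a tool call to move; the robot and the scene stay as the last step left them, time stands still between calls to the robot, and variables do not carry over. Pictures are saved under pics/ and viewed, at most 13 in all, crops included, and the job is handed in when it is done.

Besides the shell and the picture viewer there is one more tool, called after "Request:" as a command line: name --argument value ..., lists and objects as JSON in quotes. move_arm: Moves the arm, as the interface text tells. Its arguments: {"type":"object","properties":{"motion":{"type":"array"}},"required":["motion"]}

```bash
mkdir -p pics; ls; cat > h.py <<'E'
import numpy as np, cv2, json
from plant import ctrl
def snap(n, tag):
    s=ctrl.snapshot(n); cv2.imwrite(f'pics/{tag}.png', s['color']); np.savez(f'pics/{tag}.npz', **{k:np.array(v) for k,v in s.items()}); return s
def load(tag): return dict(np.load(f'pics/{tag}.npz'))
def ray(s,u,v):
    K=np.array(s['camera_matrix']);T=np.array(s['cam_to_world'])
    d=np.linalg.inv(K)@[u,v,1]; d=T[:3,:3]@[d[0],-d[1],-d[2]]
    return T[:3,3],d/np.linalg.norm(d)
def onz(s,u,v,z):
    o,d=ray(s,u,v); return o+d*(z-o[2])/d[2]
def two(a,b):
    (o,d),(p,e)=a,b
    t=np.linalg.lstsq(np.c_[d,-e],p-o,rcond=None)[0]
    x,y=o+d*t[0],p+e*t[1]; return (x+y)/2,np.linalg.norm(x-y)
def proj(s,P):
    K=np.array(s['camera_matrix']);T=np.linalg.inv(np.array(s['cam_to_world']))
    c=T[:3,:3]@np.array(P)+T[:3,3]; q=K@[c[0],-c[1],-c[2]]; return q[:2]/q[2]
E
python3 - <<'E'
from h import *
o=ctrl.get_obs(); print(o)
a=snap('scene','s0'); b=snap('top','t0')
for s in(a,b): print({k:(np.array(v).round(3).tolist() if k!='color' else 0) for k,v in s.items()})
E
```

```text
pics
{'clock': 0.0, 'joint_pos': array([-4.72644136e+01,  2.05900138e+01,  6.32803292e-01, -1.99852508e-02,
       -7.01369516e+01, -1.65076864e+01]), 'qvel': array([-0.02042409,  0.0810903 ,  0.04540282,  0.04045382, -0.00492589,
        0.00202432]), 'tau': array([ 7.18160645e-04, -5.82719135e+01,  2.93056458e+01,  6.99729368e+00,
        6.92753209e-03, -1.71849083e-04]), 'tool_pos': array([ 0.298083  , -0.60508765,  0.24463177]), 'orientation': array([ 1.79904380e+02, -8.74512231e-03, -1.53778899e+02]), 'force': array([-0.16836973,  0.33010009, -0.40053403]), 'moment': array([0.03084618, 0.00711247, 0.01815156]), 'gripper_force': 0.0, 'opening': 0.08753602372823124}
{'color': 0, 'camera_matrix': [[432.906, 0.0, 257.959], [0.0, 432.906, 190.967], [0.0, 0.0, 1.0]], 'cam_to_world': [[-0.66, -0.608, 0.44, 1.073], [0.751, -0.53, 0.393, 0.45], [-0.006, 0.59, 0.807, 1.06], [0.0, 0.0, 0.0, 1.0]]}
{'color': 0, 'camera_matrix': [[477.355, 0.0, 247.424], [0.0, 477.355, 192.732], [0.0, 0.0, 1.0]], 'cam_to_world': [[-0.008, 0.995, -0.101, 0.451], [-1.0, -0.007, 0.012, 0.015], [0.011, 0.101, 0.995, 1.566], [0.0, 0.0, 0.0, 1.0]]}
```

View pics/s0.png

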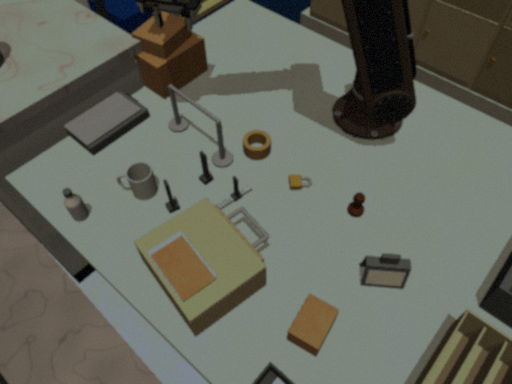

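View pics/t0.png

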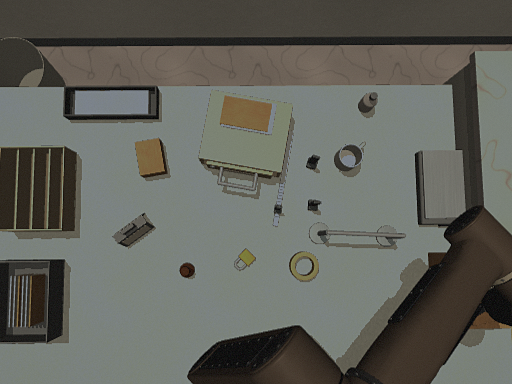

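```bash
python3 - <<'E'
from h import *
t=load('t0')['color']; s=load('s0')['color']
f=lambda im,x,y,w,h,k:cv2.resize(np.clip(im[y:y+h,x:x+w].astype(float)*1.6,0,255).astype(np.uint8),None,fx=k,fy=k,interpolation=cv2.INTER_CUBIC)
c=np.zeros((600,800,3),np.uint8)
c[:300,:300]=f(t,104,200,60,60,5)      # notice top
c[:300,300:800]=f(t,310,215,100,60,5)  # rail top
c[300:,:300]=f(s,340,235,75,75,4)
c[300:,300:800]=f(t,200,150,125,75,4)
cv2.imwrite('pics/c1.png',c)
E
```

```text
(no output)
```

View pics/c1.png

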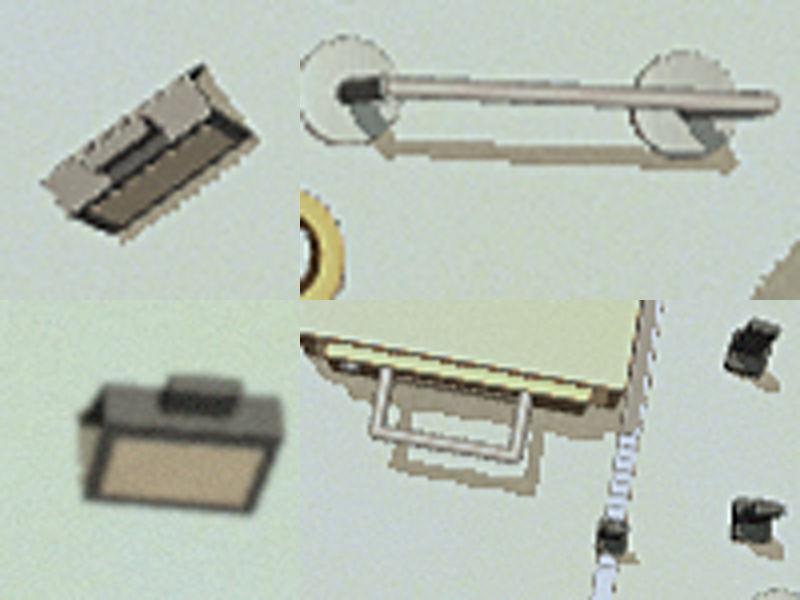

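The top picture shows the notice at about (128,229) and the rail bar from (326,233) to (406,235). The tray handle is at (238,186).
Candidates: notice – only the tent shape at top (128,229) / scene (386,270). Marks – top (278,209) on the guide bar, and loose ones at (313,161) and (314,204). I choose (278,209), which stands on the guide bar in front of the tray as described.

```bash
cat >> h.py <<'E'
from scipy.spatial.transform import Rotation as R
def go(p,yaw,roll=180.,pitch=0.):
    o=ctrl.get_obs(); A=R.from_euler('xyz',o['orientation'],degrees=True); B=R.from_euler('xyz',[roll,pitch,yaw],degrees=True)
    print('at',np.round(o['tool_pos'],4),np.round(o['orientation'],1),'shift',np.round(A.inv().apply(np.array(p)-o['tool_pos'])*1000,1),'turn',np.round((A.inv()*B).as_rotvec(degrees=True),1))
def yawof(a,b): d=b-a; return np.degrees(np.arctan2(d[1],d[0]))
E
python3 - <<'E'
from h import *
t=load('t0'); s=load('s0')
a=onz(t,328,232.7,.17); b=onz(t,403.5,235.3,.17); print('bar',a,b,np.linalg.norm(b-a),yawof(a,b),'mid',(a+b)/2)
for P in(a,b): print('in scene',proj(s,P))
n=lambda x,y:(104+x/5-.4,200+y/5-.4)
c=onz(t,*n(122,143),.118); a=onz(t,*n(42,183),.084); b=onz(t,*n(195,70),.084)
print('tab',c,'ridge',yawof(a,b),np.linalg.norm(b-a)); print('in scene',proj(s,c))
h=lambda x,y:(200+(x-300)/4-.4,150+(y-300)/4-.4)
a=onz(t,*h(378,434),.082); b=onz(t,*h(518,457),.082); print('handle',(a+b)/2,yawof(a,b),np.linalg.norm(b-a))
m=onz(t,*h(612,533),.098);print('mark',m,proj(s,m))
go([c[0],c[1],.24],-53.5)
E
```

```text
bar [ 0.47322965 -0.23599622  0.17      ] [ 0.46384254 -0.45690103  0.17      ] 0.22110416695462182 -92.43325711933052 mid [ 0.46853609 -0.34644862  0.17      ]
in scene [218.57568799 120.71868743]
in scene [169.78379174  85.8759409 ]
tab [0.49254881 0.35886872 0.118     ] ridge -53.47312832943782 0.11587983423777025
in scene [389.78981463 254.6634573 ]
handle [0.62261314 0.03090026 0.082     ] -99.79774592435227 0.11095294008744186
mark [ 0.5519882  -0.09522667  0.098     ] [236.74453395 177.44071084]
at [ 0.2981 -0.6051  0.2447] [ 179.9   -0.  -153.8] shift [-600.4  778.9    5.8] turn [ 1.000e-01  1.000e-01 -1.003e+02]
```

Request:
move_arm --motion '[[[-600,779,0],[0,0,-100],0],[[-600,779,0],[0,0,-100],0],[[-600,779,0],[0,0,-100],0],[[-600,779,0],[0,0,-100],0],[[-600,779,0],[0,0,-100],0],[[-600,779,0],[0,0,-100],0],[[-600,779,0],[0,0,-100],0],[[-600,779,0],[0,0,-100],0],[[-600,779,0],[0,0,-100],0],[[-600,779,0],[0,0,-100],0]]'

```text
clock: 0.93
tool_pos: [0.3801, -0.1952, 0.2455]
orientation: [-180.0, 0.0, -81.8]
force: [2.2, -0.7, 0.4]
opening: 0.0873
gripper_force: 0.0
```

```bash
python3 - <<'E'
from h import *
go([.4925,.359,.24],-53.5)
E
```

```text
at [ 0.3801 -0.1952  0.2455] [-180.     0.   -81.8] shift [-532.5 -190.1    5.6] turn [ -0.    0.  -28.3]
```

Request:
move_arm --motion '[[[-532,-190,5],[0,0,-28],0],[[-532,-190,5],[0,0,-28],0],[[-532,-190,5],[0,0,-28],0],[[-532,-190,5],[0,0,-28],0],[[-532,-190,5],[0,0,-28],0],[[-532,-190,5],[0,0,-28],0],[[-532,-190,5],[0,0,-28],0],[[-532,-190,5],[0,0,-28],0],[[-532,-190,5],[0,0,-28],0],[[-532,-190,5],[0,0,-28],0]]'

```text
clock: 1.77
tool_pos: [0.4654, 0.213, 0.2418]
orientation: [-180.0, 0.0, -54.1]
force: [1.4, -0.1, -0.3]
opening: 0.0879
gripper_force: 0.0
```

```bash
python3 - <<'E'
from h import *
go([.4925,.359,.24],-53.5)
E
```

```text
at [0.4654 0.213  0.2418] [-180.     0.   -54.1] shift [-102.4 -107.5    1.8] turn [-0.   0.  -0.6]
```

Request:
move_arm --motion '[[[-102,-107,0],[0,0,-0.6],0],[[-102,-107,0],[0,0,-0.6],0],[[-102,-107,0],[0,0,-0.6],0],[[-102,-107,0],[0,0,-0.6],0],[[-102,-107,0],[0,0,-0.6],0],[[-102,-107,0],[0,0,-0.6],0]]'

```text
clock: 2.27
tool_pos: [0.4923, 0.3571, 0.2405]
orientation: [179.9, -0.0, -53.5]
force: [-1.2, -0.1, 0.0]
opening: 0.0876
gripper_force: 0.0
```

```bash
python3 - <<'E'
from h import *
w=snap('wrist','w1'); t=snap('top','t1'); s=snap('scene','s1')
print(np.array(w['camera_matrix']),np.array(w['cam_to_world']).round(3),w['color'].shape)
go([.4925,.359,.24],-53.5)
f=lambda im,x,y,ww,hh,k:cv2.resize(np.clip(im[y:y+hh,x:x+ww].astype(float)*1.5,0,255).astype(np.uint8),None,fx=k,fy=k,interpolation=cv2.INTER_CUBIC)
c=np.zeros((600,800,3),np.uint8)
c[:384,:512]=np.clip(w['color']*1.5,0,255)
c[:288,512:800]=f(s['color'],340,215,96,96,3)
c[384:600,:432]=f(t['color'],64,180,144,72,3)
cv2.imwrite('pics/c2.png',c)
E
```

```text
[[297.31863964   0.         258.43249743]
 [  0.         297.31863964 189.29598494]
 [  0.           0.           1.        ]] [[-0.803  0.568  0.179  0.54 ]
 [-0.596 -0.768 -0.237  0.292]
 [ 0.003 -0.297  0.955  0.379]
 [ 0.     0.     0.     1.   ]] (384, 512, 3)
at [0.4924 0.3552 0.2418] [180.   -0.  -53.6] shift [-3.  -2.3  1.8] turn [ 0.  -0.  -0.1]
```

View pics/c2.png

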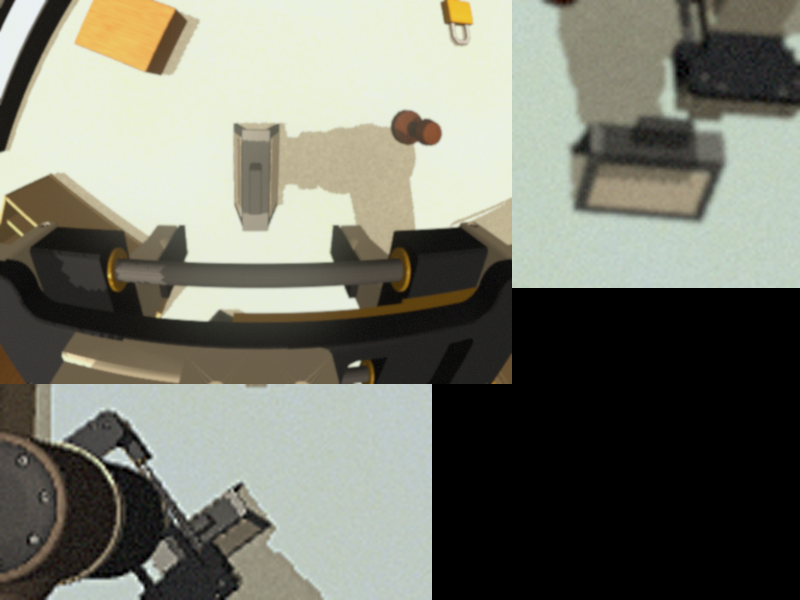

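The wrist picture shows the notice with its tab at about (255,165)–(255,206). The stamp is at (415,127), well clear.

```bash
cat >> h.py <<'E'
def wray(s,u,v):
    K=np.array(s['camera_matrix']);T=np.array(s['cam_to_world'])
    a=(u-K[0,2])/K[0,0]; b=(v-K[1,2])/K[1,1]; th=np.hypot(a,b); k=np.sin(th)/th if th>1e-9 else 1
    return T[:3,3],T[:3,:3]@[a*k,-b*k,-np.cos(th)]
def wonz(s,u,v,z):
    o,d=wray(s,u,v); return o+d*(z-o[2])/d[2]
E
python3 - <<'E'
from h import *
w=load('w1')
for z,l in((.118,[(255.5,164),(255,206)]),(.084,[(242,136),(271,136),(241,208),(270,208)])):
    for p in l: print(z,p,wonz(w,*p,z).round(4))
c=cv2.resize(np.clip(w['color'][115:240,215:300]*1.4,0,255).astype(np.uint8),None,fx=4.7,fy=4.7,interpolation=cv2.INTER_CUBIC)
cv2.imwrite('pics/c3.png',c)
E
```

```text
0.118 (255.5, 164) [0.5074 0.339  0.118 ]
0.118 (255, 206) [0.484  0.3716 0.118 ]
0.084 (242, 136) [0.531  0.3301 0.084 ]
0.084 (271, 136) [0.5078 0.3129 0.084 ]
0.084 (241, 208) [0.4873 0.3927 0.084 ]
0.084 (270, 208) [0.4625 0.3743 0.084 ]
```

View pics/c3.png

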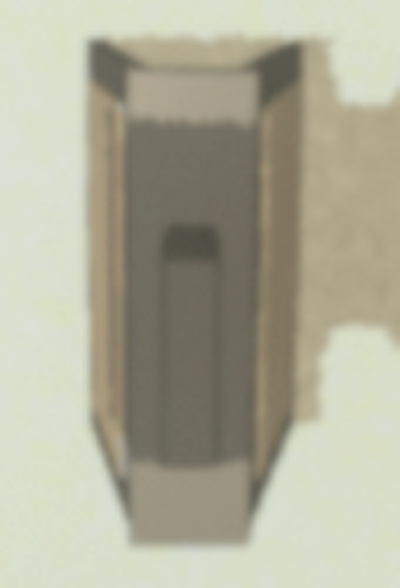

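```bash
python3 - <<'E'
from h import *
w=load('w1'); q=lambda x,y:(215+x/4.7-.4,115+y/4.7-.4)
B=[wonz(w,*q(*p),.084) for p in[(127,70),(258,70),(130,545),(250,545)]]
T=[wonz(w,*q(*p),.118) for p in[(163,260),(220,260),(162,465),(219,465)]]
for X in(B,T):
    X=np.array(X); print(X.mean(0).round(4),'len',np.linalg.norm((X[0]+X[1]-X[2]-X[3])/2),'wid',np.linalg.norm(X[0]-X[1]),'yaw',yawof(X[2]+X[3],X[0]+X[1]))
go([*((np.mean(B,0)+np.mean(T,0))/2)[:2],.105],-53.5)
E
```

```text
[0.4918 0.361  0.084 ] len 0.10928601020627535 wid 0.027615625853408515 yaw -53.904142826296784
[0.4918 0.3606 0.118 ] len 0.04228680084402826 wid 0.010938778042489265 yaw -53.896662156929914
at [0.4924 0.3552 0.2418] [180.   -0.  -53.6] shift [ -4.8  -2.9 136.8] turn [ 0.  -0.  -0.1]
```

Request:
move_arm --motion '[[[-4.8,-3,40],[0,0,0],0],[[-4.8,-3,80],[0,0,0],0],[[-4.8,-3,110],[0,0,0],0],[[-4.8,-3,125],[0,0,0],0],[[-4.8,-3,132],[0,0,0],0],[[-4.8,-3,132],[0,0,0],0.5],[[-4.8,-3,132],[0,0,0],1],[[-4.8,-3,132],[0,0,0],1],[[-4.8,-3,132],[0,0,0],1],[[-4.8,-3,132],[0,0,0],1]]'

```text
clock: 3.25
tool_pos: [0.4927, 0.3623, 0.1113]
orientation: [-179.9, 0.0, -53.5]
force: [-0.5, -0.2, 0.6]
opening: 0.0599
gripper_force: 0.0
```

Request:
move_arm --motion '[[[0,0,0],[0,0,0],1],[[0,0,0],[0,0,0],1],[[0,0,0],[0,0,0],1],[[0,0,0],[0,0,0],1],[[0,0,0],[0,0,0],1],[[0,0,0],[0,0,0],1],[[0,0,0],[0,0,0],1],[[0,0,0],[0,0,0],1],[[0,0,0],[0,0,0],1]]'

```text
clock: 4.0
tool_pos: [0.4922, 0.3618, 0.1098]
orientation: [180.0, -0.0, -53.6]
force: [1.0, -0.1, -0.4]
opening: 0.0115
gripper_force: 30.0
```

Request:
move_arm --motion '[[[0,0,-15],[0,0,0],1],[[0,0,-40],[0,0,0],1],[[0,0,-80],[0,0,0],1],[[0,0,-120],[0,0,0],1],[[0,0,-160],[0,0,0],1],[[0,0,-200],[0,0,0],1],[[0,0,-225],[0,0,0],1],[[0,0,-225],[0,0,0],1]]'

```text
clock: 4.67
tool_pos: [0.494, 0.3629, 0.3419]
orientation: [-179.4, 0.1, -53.5]
force: [0.6, -0.1, -0.4]
opening: 0.012
gripper_force: 30.0
```

```bash
python3 - <<'E'
from h import *
s=load('s1'); t=load('t1')
c=np.zeros((600,800,3),np.uint8)
f=lambda im,x,y,w,h,k:cv2.resize(np.clip(im[y:y+h,x:x+w].astype(float)*1.8,0,255).astype(np.uint8),None,fx=k,fy=k,interpolation=cv2.INTER_CUBIC)
c[:400,:400]=f(s['color'],150,75,80,80,5)
c[:400,400:]=f(s['color'],190,165,80,80,5)
c[400:,:500]=f(t['color'],310,215,100,40,5)
c[400:,500:]=f(t['color'],255,180,60,40,5)
cv2.imwrite('pics/c4.png',c)
go([.4685,-.346,.335],-92.4)
E
```

```text
at [0.494  0.3629 0.3419] [-1.794e+02  1.000e-01 -5.350e+01] shift [554.9 441.9   1.8] turn [-0.5  0.3 38.9]
```

View pics/c4.png

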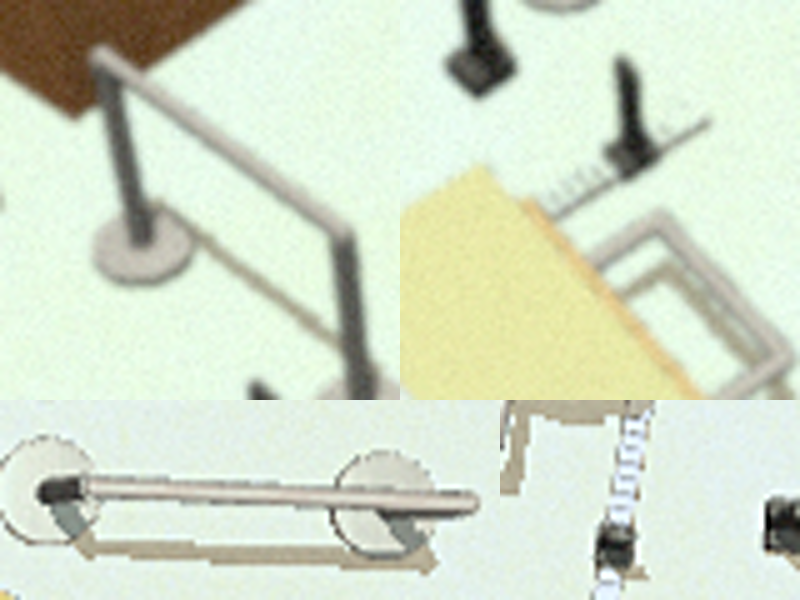

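The two views agree on the rail (scene ends at (170,86) and (219,121) match the projection within a pixel). The scene crop also confirms the mark, standing on the guide bar at scene (237,177).

Request:
move_arm --motion '[[[40,30,5],[0,0,3],1],[[555,442,5],[0,0,39],1],[[555,442,5],[0,0,39],1],[[555,442,5],[0,0,39],1],[[555,442,5],[0,0,39],1],[[555,442,5],[0,0,39],1],[[555,442,5],[0,0,39],1],[[555,442,5],[0,0,39],1],[[555,442,5],[0,0,39],1],[[555,442,5],[0,0,39],1]]'

```text
clock: 5.5
tool_pos: [0.4766, -0.0562, 0.3298]
orientation: [180.0, 0.0, -92.5]
force: [2.5, 0.1, -1.1]
opening: 0.0115
gripper_force: 30.0
```

```bash
python3 - <<'E'
from h import *
go([.4685,-.346,.335],-92.4)
E
```

```text
at [ 0.4766 -0.0562  0.3298] [180.    0.  -92.5] shift [289.9  -4.7  -5.3] turn [ 0.   0.  -0.1]
```

Request:
move_arm --motion '[[[290,-5,-5],[0,0,0],1],[[290,-5,-5],[0,0,0],1],[[290,-5,-5],[0,0,0],1],[[290,-5,-5],[0,0,0],1],[[290,-5,-5],[0,0,0],1],[[290,-5,-5],[0,0,0],1],[[290,-5,-5],[0,0,0],1],[[290,-5,-5],[0,0,0],1],[[290,-5,-5],[0,0,0],1],[[290,-5,-5],[0,0,0],1]]'

```text
clock: 6.33
tool_pos: [0.4692, -0.3444, 0.3341]
orientation: [179.9, 0.1, -92.6]
force: [0.5, 1.0, -2.0]
opening: 0.0117
gripper_force: 30.0
```

```bash
python3 - <<'E'
from h import *
go([.4685,-.346,.26],-92.4)
w=snap('wrist','w2');t=snap('top','t2');
go([.4685,-.346,.26],-92.4)
c=np.zeros((384,800,3),np.uint8); c[:,:512]=np.clip(w['color']*1.5,0,255)
c[:240,512:]=cv2.resize(t['color'][200:283,310:410],(288,240))
cv2.imwrite('pics/c5.png',c)
E
```

```text
at [ 0.4692 -0.3444  0.3341] [ 1.799e+02  1.000e-01 -9.260e+01] shift [ 1.7  0.5 74.1] turn [ 0.1  0.1 -0.2]
at [ 0.4697 -0.3434  0.335 ] [180.    0.  -92.5] shift [ 2.7  1.1 75. ] turn [ 0.   0.  -0.1]
```

View pics/c5.png

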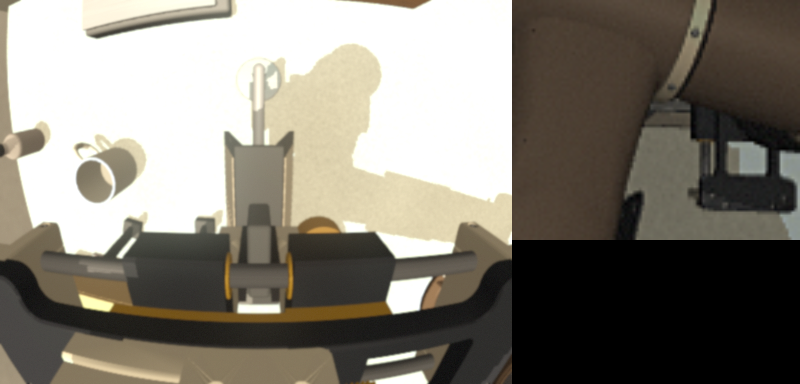

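The wrist picture shows the bar from (258,68) to (258.5,140), leading straight under the held notice.

```bash
python3 - <<'E'
from h import *
w=load('w2'); g=cv2.cvtColor(w['color'],cv2.COLOR_BGR2GRAY)
for v in(85,110,130): print(v,g[v,245:272].tolist())
a=wonz(w,258.3,75,.17);b=wonz(w,258.8,135,.17);print(a,b,yawof(b,a))
u=np.array([np.cos(np.radians(-92.4)),np.sin(np.radians(-92.4))]); m=np.array([.4685,-.3465])
for p in(a,b): d=p[:2]-m; print('along',d@u,'perp',d@[-u[1],u[0]])
E
```

```text
85 [183, 182, 181, 174, 156, 136, 127, 124, 130, 141, 152, 163, 173, 176, 171, 161, 151, 141, 128, 118, 118, 125, 135, 151, 165, 172, 176]
110 [182, 182, 182, 182, 181, 173, 156, 134, 123, 128, 139, 148, 149, 137, 126, 119, 115, 110, 110, 123, 138, 144, 144, 145, 145, 145, 145]
130 [182, 181, 181, 181, 181, 180, 172, 148, 118, 106, 110, 114, 117, 120, 119, 115, 111, 108, 115, 136, 156, 168, 174, 169, 154, 145, 143]
[ 0.46355907 -0.45062031  0.17      ] [ 0.46583702 -0.38941574  0.17      ] -92.1314918059043
along 0.10423588824345277 perp -0.0005764911202185186
along 0.04298961039944215 perp -0.0008635148414859112
```

Request:
move_arm --motion '[[[2,1.5,0],[0,0,0],1],[[2,1.5,25],[0,0,0],1],[[2,1.5,50],[0,0,0],1],[[2,1.5,75],[0,0,0],1],[[2,1.5,95],[0,0,0],1],[[2,1.5,108],[0,0,0],1],[[2,1.5,116],[0,0,0],1],[[2,1.5,120],[0,0,0],1],[[2,1.5,120],[0,0,0],1],[[2,1.5,120],[0,0,0],1]]'

```text
clock: 7.27
tool_pos: [0.4688, -0.3462, 0.2162]
orientation: [-179.9, -0.0, -92.5]
force: [0.2, -0.1, -2.2]
opening: 0.0115
gripper_force: 30.0
```

Request:
move_arm --motion '[[[0,0.5,3],[0,0,0],1],[[0,0.5,6],[0,0,0],1],[[0,0.5,7],[0,0,0],1],[[0,0.5,7],[0,0,0],1],[[0,0.5,7],[0,0,0],1]]'

```text
clock: 7.68
tool_pos: [0.4676, -0.3463, 0.2083]
orientation: [-180.0, -0.0, -92.6]
force: [-0.4, -0.2, -1.9]
opening: 0.012
gripper_force: 30.0
```

Request:
move_arm --motion '[[[0,0,0.5],[0,0,0],1],[[0,0,0.5],[0,0,0],0.7],[[0,0,0.5],[0,0,0],0.7],[[0,0,0.5],[0,0,0],0.6],[[0,0,0.5],[0,0,0],0.5],[[0,0,0.5],[0,0,0],0.5],[[0,0,0.5],[0,0,0],0.5],[[0,0,0.5],[0,0,0],0.5]]'

```text
clock: 8.35
tool_pos: [0.4677, -0.3462, 0.2078]
orientation: [-180.0, -0.0, -92.5]
force: [-0.7, -0.4, 0.5]
opening: 0.0434
gripper_force: 0.0
```

Released; the weight has left the wrist. Lift straight up and look.

Request:
move_arm --motion '[[[0,0,0],[0,0,0],0.5],[[0,0,-10],[0,0,0],0.5],[[0,0,-30],[0,0,0],0.5],[[0,0,-60],[0,0,0],0.5],[[0,0,-95],[0,0,0],0.5],[[0,0,-95],[0,0,0],0.5]]'

```text
clock: 8.85
tool_pos: [0.4699, -0.3481, 0.3111]
orientation: [-179.5, -0.3, -92.5]
force: [2.1, -1.5, 2.1]
opening: 0.0441
gripper_force: 0.0
```

```bash
python3 - <<'E'
from h import *
s=snap('scene','s3');w=snap('wrist','w3');
go([.56,-.15,.30],-99.8)
c=np.zeros((400,800,3),np.uint8)
c[:,:400]=cv2.resize(np.clip(s['color'][65:165,140:240]*1.6,0,255).astype(np.uint8),(400,400))
c[:300,400:]=cv2.resize(np.clip(w['color']*1.3,0,255).astype(np.uint8),(400,300))
cv2.imwrite('pics/c6.png',c)
# mark/tray via two views
t=load('t0')
pt=lambda x,y:(200+(x-300)/4-.4,150+(y-300)/4-.4)
ps=lambda x,y:(190+(x-400)/5-.4,165+y/5-.4)
E
```

```text
at [ 0.4684 -0.3465  0.3053] [-1.798e+02 -1.000e-01 -9.260e+01] shift [-200.4  -82.8    5.4] turn [-0.2 -0.1  7.2]
```

View pics/c6.png

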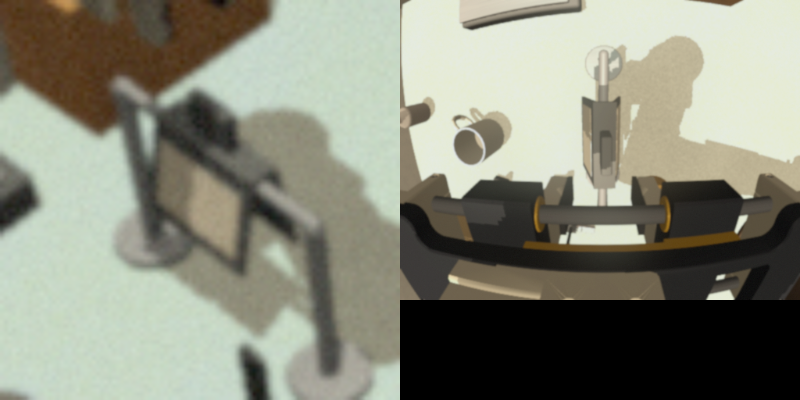

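The notice hangs level on the bar (scene crop), and the fingers are clear above it. Next I hover over the tray handle.

```bash
python3 - <<'E'
from h import *
go([.6226,.031,.25],-99.8); go([.6226,.031,.30],-99.8)
E
```

```text
at [ 0.4684 -0.3465  0.3053] [-1.798e+02 -1.000e-01 -9.260e+01] shift [-384.1 -137.    55.4] turn [-0.2 -0.1  7.2]
at [ 0.4684 -0.3465  0.3053] [-1.798e+02 -1.000e-01 -9.260e+01] shift [-384.  -137.2    5.4] turn [-0.2 -0.1  7.2]
```

Request:
move_arm --motion '[[[-384,-137,5],[0,0,7],0.5],[[-384,-137,5],[0,0,7],0.5],[[-384,-137,5],[0,0,7],0.5],[[-384,-137,5],[0,0,7],0.5],[[-384,-137,5],[0,0,7],0.5],[[-384,-137,5],[0,0,7],0.5],[[-384,-137,50],[0,0,7],0.5],[[-384,-137,50],[0,0,7],0.5],[[-384,-137,50],[0,0,7],0.5],[[-384,-137,50],[0,0,7],0.5]]'

```text
clock: 9.78
tool_pos: [0.6211, 0.0325, 0.2519]
orientation: [179.9, -0.0, -99.5]
force: [1.2, -1.3, 0.0]
opening: 0.0438
gripper_force: 0.0
```

```bash
python3 - <<'E'
from h import *
go([.6226,.031,.25],-99.8)
w=snap('wrist','w4');go([.6226,.031,.25],-99.8)
c=np.clip(cv2.resize(w['color'],(800,600),interpolation=cv2.INTER_CUBIC)*1.4,0,255).astype(np.uint8)
cv2.imwrite('pics/c7.png',c)
E
```

```text
at [0.6211 0.0325 0.2519] [179.9  -0.  -99.5] shift [ 1.2 -1.7  1.9] turn [ 0.1 -0.   0.3]
at [0.6227 0.0377 0.2484] [179.8  -0.  -99.4] shift [ 6.6 -0.9 -1.6] turn [ 0.2 -0.   0.4]
```

View pics/c7.png

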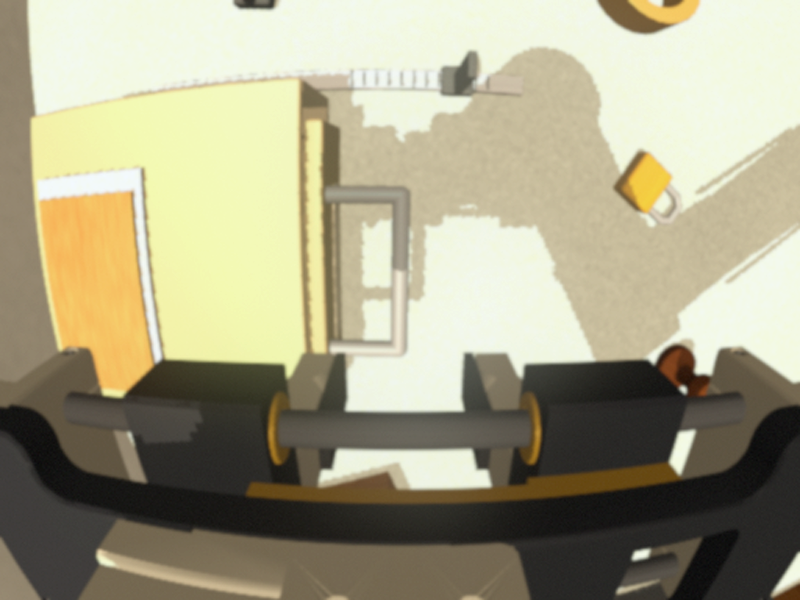

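The wrist picture shows the handle bar from (402,193) to (400,348) and the panel's right-hand top end at (315,120). The marker foot is at (458,80) and its fin top at (474,57), all in the 800-wide scale.

```bash
python3 - <<'E'
from h import *
w=load('w4'); k=1.5625
q=lambda x,y,z: wonz(w,x/k-.2,y/k-.2,z)
a=q(400,348,.082);b=q(402,193,.082); yaw=yawof(a,b); print('handle',a,b,(a+b)/2,yaw,np.linalg.norm(a-b))
ux=np.array([np.cos(np.radians(yaw+90)),np.sin(np.radians(yaw+90))]);uy=np.array([-ux[1],ux[0]])
h=((a+b)/2)[:2]
pts={'panel front top end':q(324,122,.097),'panel back top end':q(306,122,.097),'foot top c':q(458,79,.014),'fin top':q(474,57,.098),'guide near end':q(521,86,.01),'unit front-right top':q(302,80,.11),'unit left':q(304,352,.11)}
for n,p in pts.items(): d=p[:2]-h; print(n,p.round(4),'x',(d@ux).round(4),'y',(d@uy).round(4))
t=load('t0');s=load('s0')
X,e=two(ray(t,277.5,207.5),ray(s,190+(622-400)/5-.4,165+58/5-.4));print('two-view fin top',X,e,(X[:2]-h)@ux)
crop=lambda x,y,ww,hh:w['color'][y:y+hh,x:x+ww]
c=cv2.resize(np.clip(crop(270,22,80,60)*1.4,0,255).astype(np.uint8),None,fx=7,fy=7,interpolation=cv2.INTER_CUBIC); cv2.imwrite('pics/c8.png',c)
E
```

```text
handle [0.63218562 0.0849513  0.082     ] [ 0.61234755 -0.02382677  0.082     ] [0.62226658 0.03056226 0.082     ] -100.33555991387739 0.11057221942933186
panel front top end [ 0.6525 -0.0784  0.097 ] x 0.0493 y -0.1018
panel back top end [ 0.6638 -0.0808  0.097 ] x 0.0608 y -0.1021
foot top c [ 0.554  -0.1036  0.014 ] x -0.0431 y -0.1443
fin top [ 0.5535 -0.1042  0.098 ] x -0.0435 y -0.1449
guide near end [ 0.5025 -0.0927  0.01  ] x -0.0957 y -0.1427
unit front-right top [ 0.6592 -0.1057  0.11  ] x 0.0608 y -0.1274
unit left [0.694  0.0657 0.11  ] x 0.0643 y 0.0474
two-view fin top [ 0.55504059 -0.09738534  0.10427075] 0.007527961439407856 -0.04317973376391703
```

View pics/c8.png

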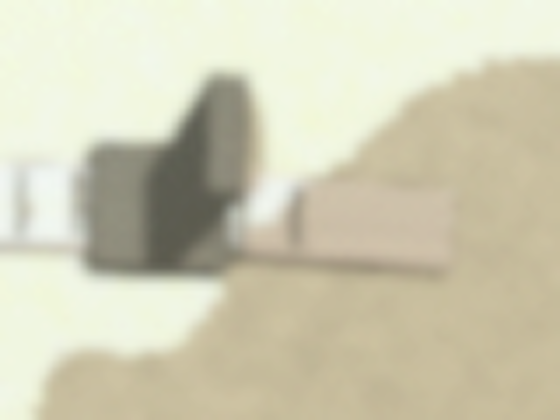

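```bash
python3 - <<'E'
from h import *
u=np.array([np.cos(np.radians(-9.8)),np.sin(np.radians(-9.8))])
p=np.array([.6223,.0306])-.003*u
go([*p,.086],-99.8); ctrl.snapshot('top'); go([*p,.086],-99.8); print(ctrl.get_obs()['joint_pos'])
E
```

```text
at [0.6227 0.0377 0.2484] [179.8  -0.  -99.4] shift [  7.    1.7 162.4] turn [ 0.2 -0.   0.4]
at [0.6214 0.035  0.2491] [ 1.797e+02 -1.000e-01 -9.930e+01] shift [  3.9   0.6 163.1] turn [ 0.3 -0.1  0.5]
[ 21.13500693  15.68644701  -5.78332746  -0.06944522 -68.81587534
 -30.44025909]
```

Request:
move_arm --motion '[[[4,1,0],[0,0,0.4],0.6],[[4,1,40],[0,0,0.4],0.6],[[4,1,80],[0,0,0.4],0.6],[[4,1,110],[0,0,0.4],0.6],[[4,1,110],[0,0,0.4],0.6],[[4,1,110],[0,0,0.4],0.6]]'

```text
clock: 10.38
tool_pos: [0.6187, 0.0251, 0.1425]
orientation: [179.8, -0.1, -100.0]
force: [1.3, 0.1, 1.4]
opening: 0.0352
gripper_force: 0.0
```

```bash
python3 - <<'E'
from h import *
u=np.array([np.cos(np.radians(-9.8)),np.sin(np.radians(-9.8))])
p=np.array([.6223,.0306])-.003*u
w=snap('wrist','w5'); go([*p,.086],-99.8); print(ctrl.get_obs()['opening'])
q=np.clip(w['color'][120:384,130:380]*1.4,0,255).astype(np.uint8)
cv2.imwrite('pics/c9.png',cv2.resize(q,None,fx=2.2,fy=2.2,interpolation=cv2.INTER_CUBIC))
E
```

```text
at [0.6202 0.0257 0.1446] [-179.9   -0.  -100. ] shift [-5.2  1.9 58.6] turn [-0.1 -0.  -0.2]
0.03498056117931698
```

View pics/c9.png

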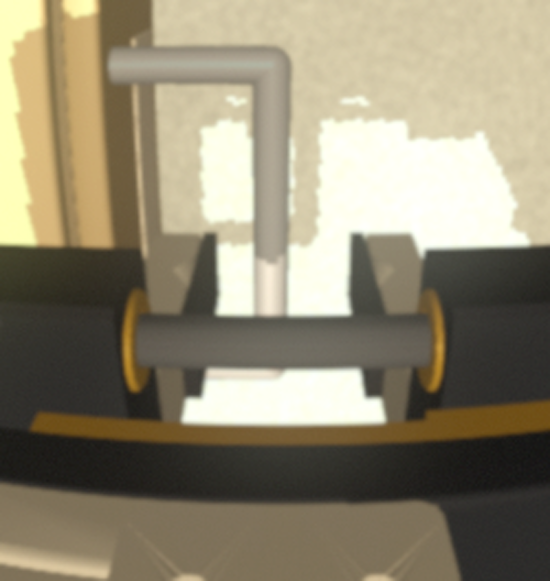

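The picture shows the handle bar (crop x≈270) between the fingertips (210–355), with the left finger clear of the panel. I go down and close.

Request:
move_arm --motion '[[[-4,1,15],[0,0,0],0.6],[[-4,1,30],[0,0,0],0.6],[[-4,1,45],[0,0,0],0.6],[[-4,1,56],[0,0,0],0.6],[[-4,1,56],[0,0,0],0.6],[[-4,1,56],[0,0,0],0.6]]'

```text
clock: 10.93
tool_pos: [0.6201, 0.0308, 0.0884]
orientation: [-179.9, 0.0, -99.9]
force: [0.1, -0.4, 0.9]
opening: 0.0349
gripper_force: 0.0
```

Request:
move_arm --motion '[[[0,-2,0],[0,0,0],0.8],[[0,-2,0],[0,0,0],1],[[0,-2,0],[0,0,0],1],[[0,-2,0],[0,0,0],1],[[0,-2,0],[0,0,0],1],[[0,-2,0],[0,0,0],1],[[0,-2,0],[0,0,0],1]]'

```text
clock: 11.52
tool_pos: [0.6224, 0.0306, 0.0878]
orientation: [-179.9, 0.0, -99.9]
force: [3.6, -2.0, 3.1]
opening: 0.0111
gripper_force: 30.0
```

```bash
python3 - <<'E'
from h import *
o=ctrl.get_obs(); P=o['tool_pos']
u=np.array([np.cos(np.radians(-9.9)),np.sin(np.radians(-9.9)),0])
go(P-.098*u,-99.9); print(o['opening'],o['gripper_force'],o['force'], 'offset to handle',(np.array([.6223,.0306])-P[:2])@u[:2])
E
```

```text
at [0.6224 0.0306 0.0878] [-179.9    0.   -99.9] shift [ 0.1 98.  -0.2] turn [-0.1  0.  -0. ]
0.011136934119886446 30.0156632065773 [ 3.59966821 -2.02219503  3.07163542] offset to handle -0.0001476873600682233
```

Gripped exactly at the handle. Pull 98 mm out, easing at the end.

Request:
move_arm --motion '[[[0,8,0],[0,0,0],1],[[0,24,0],[0,0,0],1],[[0,42,0],[0,0,0],1],[[0,60,0],[0,0,0],1],[[0,76,0],[0,0,0],1],[[0,88,0],[0,0,0],1],[[0,95,0],[0,0,0],1],[[0,98,0],[0,0,0],1],[[0,98,0],[0,0,0],1],[[0,98,0],[0,0,0],1]]'

```text
clock: 12.35
tool_pos: [0.5267, 0.0485, 0.0878]
orientation: [-179.8, 0.1, -99.9]
force: [7.7, -0.4, -1.5]
opening: 0.0111
gripper_force: 30.0
```

```bash
python3 - <<'E'
from h import *
w=snap('wrist','w6');s=snap('scene','s6');t=snap('top','t6'); o=ctrl.get_obs(); print(o['tool_pos'],o['force'],o['opening'],o['gripper_force'])
c=np.zeros((600,800,3),np.uint8)
b=lambda im:np.clip(im*1.5,0,255).astype(np.uint8)
c[:384,:512]=b(w['color'])
c[:288,512:]=cv2.resize(b(s['color'][65:161,140:236]),(288,288))
c[300:600,512:]=cv2.resize(b(s['color'][160:260,195:291]),(288,300))
c[384:,:512]=cv2.resize(b(t['color'][140:230,190:403]),(512,216))
cv2.imwrite('pics/c10.png',c)
E
```

```text
[0.52694314 0.04846434 0.08779772] [ 7.57138766  0.23761233 -0.51392316] 0.010828136709649178 30.01701056957245
```

View pics/c10.png

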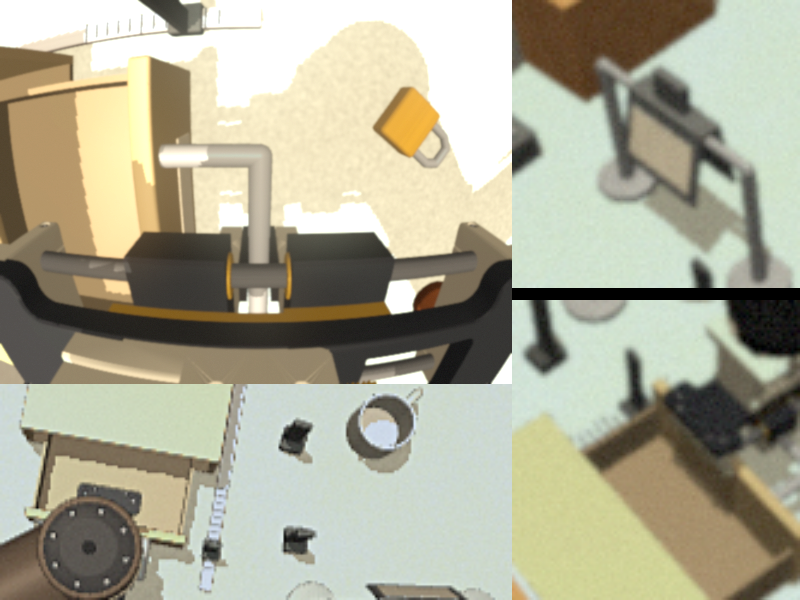

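The picture shows the tray open and the handle gripped; the panel's end in the wrist view is at (142,57) and the marker foot at (186,19). The notice is still hanging and nothing else has been touched. Now I check the alignment in numbers.

```bash
python3 - <<'E'
from h import *
w=load('w6');t=load('t6');s=load('s6')
u=np.array([np.cos(np.radians(-9.9)),np.sin(np.radians(-9.9))])
A=[wonz(w,x,y,.097)[:2]@u for x,y in((130,57),(154,57))]; F=wonz(w,186,20,.014)[:2]@u
print('wrist panel edges',A,'mid',np.mean(A),'foot',F,'diff',np.mean(A)-F)
P=onz(t,266.1,205.3,.097)[:2]@u; M=onz(t,277.5,207.3,.098)[:2]@u; print('top',P,M,P-M)
print('handle-based',ctrl.get_obs()['tool_pos'][:2]@u+.056,'fin w4',wonz(load('w4'),302.3,40.6,.098)[:2]@u)
E
```

```text
wrist panel edges [np.float64(0.56798003608673), np.float64(0.5561087247223374)] mid 0.5620443804045336 foot 0.5620036345726036 diff 4.074583193003356e-05
top 0.5621684925697401 0.5617679492746441 0.00040054329509597864
handle-based 0.5667641666757641 fin w4 0.5640305724048279
```

All three estimates put the panel within 3 mm of the fin. I hold briefly, then hand in.

Request:
move_arm --motion '[[[0,1,0],[0,0,0],1],[[0,1,0],[0,0,0],1],[[0,1,0],[0,0,0],1],[[0,1,0],[0,0,0],1],[[0,1,0],[0,0,0],1],[[0,1,0],[0,0,0],1],[[0,1,0],[0,0,0],1],[[0,1,0],[0,0,0],1]]'

```text
clock: 13.17
tool_pos: [0.5261, 0.0486, 0.0878]
orientation: [-179.8, 0.1, -99.9]
force: [8.5, 0.2, -1.2]
opening: 0.0111
gripper_force: 30.0
```

```bash
python3 -c "
from plant import ctrl
o=ctrl.get_obs(); print(o['tool_pos'],o['gripper_force'],o['opening']); print(ctrl.close_job())"
```

```text
[0.52607231 0.04864267 0.08780332] 30.016601085662842 0.01111075474668945
the job is handed in; nothing more can be done
None
```

The notice hangs on the rail, released, and the gripper is holding the tray open with its panel within about 3 mm of the marker fin; I handed the job in at about 13 s, and no verdict came back.

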